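# Lay a glass frame face down in the turntable pocket and index it

### The job

The copper frame with the glass pane stands on edge in the grey slotted holder. Lay it in the pocket of the turntable's board with its glass side (raised rim) down and its plain flat back up, fully seated and flat in the pocket, ready for soldering; then push the turntable a quarter turn counter-clockwise, seen from above, so that it comes to rest at its next stop with the frame still seated. Leave the jar, foil roll, tin and burnishing stick where they are.

Things in the scene. Friction and masses are not known exactly. Their poses are not given: they have to be found in the camera images.
- frame: loose copper frame, 0.16 kg: 16 mm thick (its x), 100 long (y), 80 high (z). -x face: the front, a raised rim 12 mm wide round an green glass pane set 6 mm deep; +x face: plain flat back. Origin: centre of its lower edge face as it stands at the start (z up) in the holder's slot; lifts straight out, top 58 mm free. It can stand alone on that edge; top pushed 10 mm, it topples
- frame_mid (a point): the middle of the frame: 40 mm along the frame's z from its origin, at half its length and half its thickness (8 mm from either face). With the frame seated in the pocket it is 8 mm above the pocket's floor
- holder: fixed grey metal holder, 70 (x) x 120 (y) mm and 34 mm high, with a slot 19 mm wide along its y, open at the ends, its floor 12 mm above the bench. Origin: centre of its underside; it shares the frame's yaw at the start, within 0.03 rad
- turntable: fixed foot of the turntable, 220 mm across. Origin: on the turning axis at bench level. On it turns a square plywood board of 250 x 250 mm, 22 mm thick, its top 56 mm above the bench, with one pocket and one upright post on opposite sides of the axis
- pocket (a point): centre of the floor of the pocket: a rectangular recess in the board, 8 mm deep with a dark lining, 87 mm along the point's x, 108 mm along its y; z up; turns with the board. The turning axis is 65 mm towards -x. Beside the pocket the board is flat: on the -x side from its edge past the axis to the post, on the +x side 16.5 mm to the board's edge
- post_top (a point): centre of the top of the upright steel post on the board, 16 mm in diameter, 45 mm high above the board (top 101 mm above the bench), 98 mm from the turning axis on the side away from the pocket. Push it sideways to turn the board. It turns with the board
- index (a joint): angle of the board, rad: about 0 at the start (a spring detent), growing counter-clockwise seen from above; the next stop is the detent at 1.571, where a hard stop allows only 0.08 more. A spring plunger holds the board within some 0.1 rad of either detent (up to about 0.5 N m to push out or in, then it clicks home); between them it turns freely and stays where it is left
- jar: glass jar, 60 mm across and 85 mm tall; bystander. Origin: centre of its underside, z up
- foil_roll: roll of copper foil lying flat, 80 mm across, 12 mm high, with a 48 mm hole; bystander. Origin: centre of its underside
- sponge_tin: closed flat steel tin, 70 x 90 x 25 mm; bystander. Origin: centre of its underside
- burnisher: white flat burnishing stick, 130 x 22 x 8 mm, lying between the robot and the work; bystander. Origin: centre of its underside, x along it
There are look-alikes about, which are no part of the job. What is shaped like the frame but purple or yellow is not meant.

How it is judged:
By the outcome, as a careful person would: the job done as asked, in the order asked, and still so for the second after the job is handed in, with the robot touching nothing.
It also fails if it takes over 58 s, if anything falls off the work surface, if the arm or the gripper's body presses on something with over 40 N, if the wrist force passes 120 N, or if a joint passes its speed limit or range.

### The arm

A 6-joint arm with a two-finger parallel gripper is mounted at the origin on the work surface. World frame = base frame: x ahead of the robot, y to its left, z up, the work surface at z = 0. Lengths are in m, angles in rad, forces in N, time in s.
With the tool pointing down it reaches from about 0.275 to 0.825 m from the base axis. Payload 4.9 kg.
Tool frame: the origin (TCP) lies midway between the tips of the shut fingers; the grasp point (between the pads) lies 19 mm behind it (bot.grip_depth is the distance from the TCP to the grasp point, in m); z points along the fingers, y is the line along which they close (so a half turn about z gives the same grasp; the last joint's range is limited). The gripper opens to 85 mm and grips with 20 to 120 N. Pads are 22 mm wide; open, the fingers measure 114 mm over their backs; the gripper's body (76 mm by 85 mm) begins 54 mm behind the grasp point. The pads swing forward as they close: fully open they stand 13 mm farther back than shut.
Start: joints at [1.073, 0.326, -0.193, 1.052, 0, 1.437], TCP at [0.196, 0.514, 0.231] pointing down, gripper open.
Joint ranges: [-2.65, 2.65], [-0.97, 1.79], [-1.3, 1.35], [-1.93, 2.1], [-1.47, 1.37], [-3.14, 3.14]. Speed limits (rad/s): [2.57, 2.57, 3.14, 3.14, 3.14, 3.14].

### API

Orientations are given as a unit quaternion [w, x, y, z].
In Python, from cell import bot gives the robot as it stands. Calls block until the motion is done:
- bot.move_pose(position, orientation): joint-space move of the TCP to a pose.
- bot.move_linear(position, speed=0.15, rotation=None, until_force=None): straight line of the TCP; rotation=None keeps the orientation; speed is the mean speed in m/s. With until_force (N) it stops when the force on the tool has changed by that much, and returns True; else False.
- bot.goto_joints(angles): joint-space move.
- bot.set_gripper(opening, grasp_force=None): opening from 0.0 (shut) to 1.0 (fully open); grasp_force is the grip in N (None keeps the last); returns when the fingers have stopped.
- bot.wait(seconds).
- bot.solve_ik(position, orientation): joint angles nearest the present ones, or None.
- bot.camera(name): name is "scene" or "side" or "wrist"; returns the picture (420x560x3 uint8, red, green, blue); there is no depth.
- bot.calibration(name): a dict with "mtx" (3x3 intrinsics, pixels), "extrinsics" (4x4, takes a point from world to camera coordinates); the wrist camera has in their place "hand_eye" (4x4, takes a point from camera to tool coordinates, whose origin is the TCP and whose axes are the flange's). Camera axes: x right, y down, z forward; pixel columns grow to the right and rows downward; lengths in m; the calibration is good to about 2 mm. A picture is of the moment at which its call begins: read the wrist's pose just before it. calibration takes no time and is no camera call.
A pose or a line that the arm cannot do raises bot.PlanningError and nothing moves.
- bot.close_job(): hands the job in; it is judged then, once.
Trained networks look in the newest picture that a camera, given by its name, has taken for a name from the list of things; names that differ only in an ending like _2 or _b are one class to them, and where a whole thing is asked for, a point or a joint stands for the part that bears it (a point fixed in the world has none). Each returns a list of dicts, best first, with "confidence" (0 to 1); they miss things now and then, are a little off and sometimes report something else, mostly with a low value. They report only what shows in the picture. A call takes as long as a camera call. They do not tell look-alikes from the thing itself.
- bot.search_frame(camera, thing): "bbox" ([left, top, width, height] in pixels, round what is visible of it).
Readings, each from a call of its own:
- bot.read_clock(): time.
- bot.read_joint_positions(): joint angles.
- bot.read_joint_vel(): joint speeds.
- bot.read_joint_efforts(): joint torques, N m.
- bot.read_position(): TCP position.
- bot.read_tool_rot(): TCP orientation.
- bot.read_ft_force(): force on the tool from outside, world axes, zero at the start.
- bot.read_moment(): the same for the moment, N m.
- bot.read_gripper_width(): opening from 0.0 (shut) to 1.0 (fully open).
- bot.read_finger_force(): force on a finger pad.
Only numpy, scipy, OpenCV 4.12 (cv2) and the standard library are available. Lean on these libraries where they do the work, as an engineer would, in place of code of your own. Each camera call takes 0.05 s, during which the arm holds its last target. There are 200 camera calls.

## Working session

There is one attempt and no reset: what is moved stays moved. The work goes in short steps, each a Python script; the robot and the scene stay as the last script left them, time stands still between calls to the robot, and variables do not carry over. Pictures are saved under pics/ and viewed, at most 10 in all, crops included, and the job is handed in when it is done.

```bash
mkdir -p pics
python3 - <<'E'
from cell import bot
import cv2,numpy as np
for c in("scene","side"):
    im=bot.camera(c); cv2.imwrite(f"pics/{c}0.png",im[:,:,::-1])
    k=bot.calibration(c); print(c,np.round(k["mtx"],1).tolist(),np.round(k["extrinsics"],4).tolist())
    for t in("frame","holder","turntable","post_top","jar","burnisher"):
        print(t,[(np.round(d["bbox"]).tolist(),round(d["confidence"],2)) for d in bot.search_frame(c,t)][:4])
print(bot.calibration("wrist"),bot.read_clock(),bot.read_tool_rot())
E
```

```text
scene [[459.9, 0.0, 274.1], [0.0, 459.9, 205.0], [0.0, 0.0, 1.0]] [[0.1671, 0.9857, 0.0212, -0.0749], [0.6619, -0.0962, -0.7434, -0.2895], [-0.7307, 0.1383, -0.6685, 1.8503], [0.0, 0.0, 0.0, 1.0]]
frame [([140.0, 248.0, 31.0, 42.0], 0.77), ([130.0, 212.0, 34.0, 37.0], 0.66), ([185.0, 210.0, 34.0, 33.0], 0.65), ([168.0, 186.0, 33.0, 29.0], 0.63)]
holder [([178.0, 228.0, 46.0, 26.0], 0.78)]
turntable [([111.0, 189.0, 30.0, 22.0], 0.47)]
post_top [([302.0, 180.0, 110.0, 74.0], 0.75)]
jar [([393.0, 160.0, 23.0, 24.0], 0.84)]
burnisher [([271.0, 179.0, 12.0, 26.0], 0.49)]
side [[386.3, 0.0, 279.0], [0.0, 386.3, 212.9], [0.0, 0.0, 1.0]] [[0.958, -0.2867, 0.0008, -0.5512], [-0.2126, -0.7124, -0.6688, 0.1792], [0.1923, 0.6405, -0.7434, 1.0217], [0.0, 0.0, 0.0, 1.0]]
frame [([235.0, 301.0, 25.0, 58.0], 0.77), ([284.0, 273.0, 44.0, 43.0], 0.67), ([299.0, 335.0, 30.0, 56.0], 0.63), ([354.0, 310.0, 38.0, 45.0], 0.6)]
holder [([275.0, 289.0, 53.0, 39.0], 0.59)]
turntable [([203.0, 136.0, 105.0, 75.0], 0.79)]
post_top [([208.0, 135.0, 100.0, 76.0], 0.91), ([202.0, 135.0, 106.0, 73.0], 0.32)]
jar [([177.0, 123.0, 18.0, 28.0], 0.76)]
burnisher [([187.0, 236.0, 45.0, 12.0], 0.8), ([275.0, 286.0, 54.0, 44.0], 0.28)]
{'mtx': array([[363.56390057,   0.        , 285.25763558],
       [  0.        , 363.56390057, 214.89307868],
       [  0.        ,   0.        ,   1.        ]]), 'hand_eye': array([[ 4.49853634e-04, -9.61646045e-01, -2.74293060e-01,
         6.87965612e-02],
       [ 9.99999502e-01,  1.88317699e-04,  9.79822240e-04,
         2.51835093e-04],
       [-8.90587943e-04, -2.74293364e-01,  9.61645651e-01,
        -1.41684020e-01],
       [ 0.00000000e+00,  0.00000000e+00,  0.00000000e+00,
         1.00000000e+00]])} 0.7 [-1.51793961e-06  1.80891159e-01  9.83503121e-01  1.56016371e-05]
```

Run:
```python
import cv2,numpy as np
a=cv2.imread("pics/scene0.png")[150:300,100:430];b=cv2.imread("pics/side0.png")[110:400,160:420]
cv2.imwrite("pics/a.png",cv2.resize(a,None,fx=2.4,fy=2.4,interpolation=2)); cv2.imwrite("pics/b.png",cv2.resize(b,None,fx=2,fy=2,interpolation=2))
```

```text
(no output)
```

View pics/a.png

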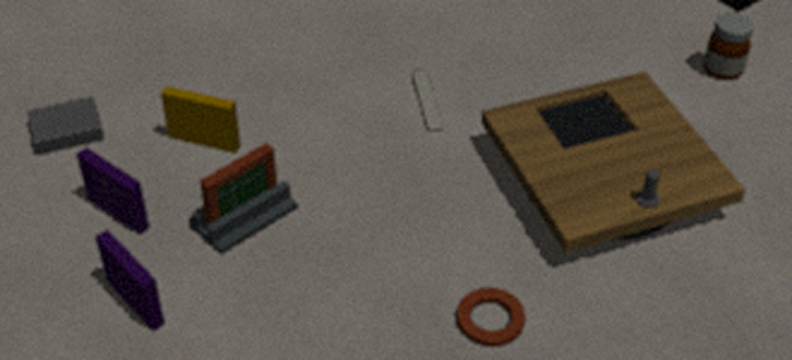

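View pics/b.png

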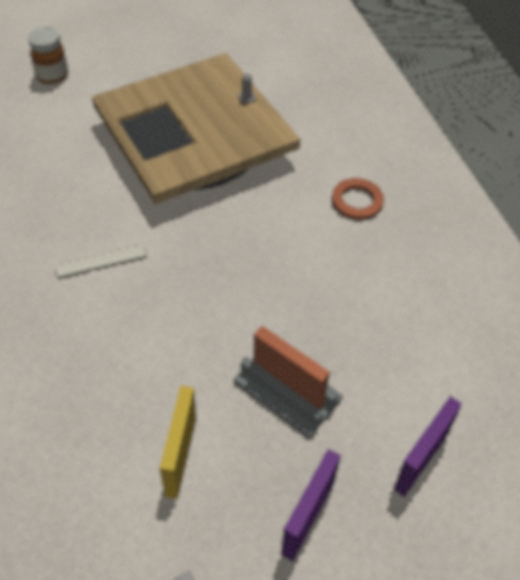

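```bash
cat > h.py <<'E'
from cell import bot
import cv2,numpy as np
from scipy.spatial.transform import Rotation as R
def T_wrist():
    p=np.array(bot.read_position());q=np.array(bot.read_tool_rot())
    T=np.eye(4);T[:3,:3]=R.from_quat(q[[1,2,3,0]]).as_matrix();T[:3,3]=p
    return T@bot.calibration("wrist")["hand_eye"]
def back(K,Tc2w,uv,z):
    "pixel -> world point on plane z"
    uv=np.atleast_2d(uv);d=np.c_[uv,np.ones(len(uv))]@np.linalg.inv(K).T@Tc2w[:3,:3].T;o=Tc2w[:3,3]
    return o+d*((z-o[2])/d[:,2])[:,None]
def fixed(c,uv,z):
    k=bot.calibration(c);return back(k["mtx"],np.linalg.inv(k["extrinsics"]),uv,z)
def quat(M):
    q=R.from_matrix(M).as_quat();return q[[3,0,1,2]]
def down(yaw): # tool z down, tool y along yaw
    y=np.array([np.cos(yaw),np.sin(yaw),0]);z=np.array([0,0,-1.]);return np.c_[np.cross(y,z),y,z]
E
python3 - <<'E'
from h import *
S=lambda p:np.array(p)/2.4+[100,150]; D=lambda p:np.array(p)/2+[160,110]
np.set_printoptions(precision=4,suppress=True)
for n,s,d,z in[("top",[(203,181),(273,148)],[(262,328),(328,374)],.092),("pocket",[(538,106),(606,92),(636,128),(565,147)],[(121,124),(168,104),(193,145),(139,158)],.056),
 ("post",[(652,173)],[(247,76)],.101),("jar",[(727,74)],[(51,80)],0),("foil",[(490,316)],[(358,198)],.006),("yellow",[(165,90),(239,102)],[(187,388),(172,495)],.08),("purp",[(80,152),(146,185)],[(335,455),(288,530)],.08),("burn",[(420,72),(434,128)],[(58,271),(145,254)],.004)]:
    print(n,fixed("scene",S(s),z)[:,:2].tolist(),fixed("side",D(d),z)[:,:2].tolist())
E
```

```text
top [[0.5875152858303663, -0.2861655198476493], [0.541482009230827, -0.19951033886921285]] [[0.5445804317364055, -0.2032725985871104], [0.5980753222954123, -0.2841056697974462]]
pocket [[0.47028197496928303, 0.15983928646265091], [0.45488403326798443, 0.2600022516743631], [0.5324974588759068, 0.277777202589092], [0.5548762465602322, 0.17441721734221902]] [[0.45518157782692625, 0.24523695367787424], [0.5376317576393835, 0.27113618630870295], [0.5525223684347738, 0.16591257433594053], [0.46680950196902626, 0.16165434029383097]]
post [[0.6616895041631695, 0.2487477491520567]] [[0.6649958918477206, 0.2494400456675836]]
jar [[0.3764700486225434, 0.4786702546471947]] [[0.3629258644580184, 0.46018994620076825]]
foil [[0.7723230589516092, 0.030298223589039358]] [[0.7770319073104017, 0.030924403153428703]]
yellow [[0.39468722860463856, -0.3324376333152298], [0.433191052496418, -0.23703849763362028]] [[0.43979350040620163, -0.2485608597365198], [0.3945855596705983, -0.36415357586545044]]
purp [[0.501216709355035, -0.43613155536761544], [0.5719894398263186, -0.3548911773785147]] [[0.5732491403022291, -0.37220206355614605], [0.49868436131518534, -0.43243364386965477]]
burn [[0.3122168891683781, 0.026274271582236358], [0.4369130839973079, 0.024661103127925743]] [[0.3162980023606735, 0.023792488119213306], [0.44084254437450204, 0.018631715612280275]]
```

```bash
cat >> h.py <<'E'
def frameR(yaw,tilt): # frame axes, top leaning to frame -x by tilt
    return R.from_euler('z',yaw).as_matrix()@R.from_euler('y',-tilt).as_matrix()
def toolR(F,s): # tool z=-frame z, tool y = s*frame x
    z=-F[:,2];y=s*F[:,0];return np.c_[np.cross(y,z),y,z]
E
python3 - <<'E'
from h import *
np.set_printoptions(precision=3,suppress=True)
P=np.array([.503,.217,.048])
for s in(1,-1):
    print(s,bot.solve_ik([.567,-.243,.2],quat(toolR(frameR(-2.65,0),s))),bot.solve_ik([.567,-.243,.065],quat(toolR(frameR(-2.65,0),s))))
    for t in (0,.8,.95,1.05):
        F=frameR(.197,t);piv=P+F@[0,0,0]; tcp=P+.037*np.array([.98,.196,0])+F@[8e-3,0,.053]
        print(t,tcp,bot.solve_ik(tcp,quat(toolR(F,s))))
s=1
bot.set_gripper(0.6)
try: bot.move_pose([.567,-.243,.2],quat(toolR(frameR(-2.65,0),s)))
except bot.PlanningError: 
    s=-1; bot.move_pose([.567,-.243,.2],quat(toolR(frameR(-2.65,0),s)))
print(s,bot.read_joint_positions(),bot.read_clock())
T=T_wrist();np.save("T1.npy",T);cv2.imwrite("pics/w1.png",bot.camera("wrist")[:,:,::-1])
E
```

```text
1 [-0.524  0.471 -0.055  1.045  0.    -2.587] [-0.524  0.596 -0.218  0.757  0.    -2.587]
0 [0.547 0.226 0.101] [ 0.267  0.515 -0.256  0.799  0.     1.641]
0.8 [0.507 0.218 0.091] [ 0.321  0.363 -1.214 -0.803 -0.089  1.657]
0.95 [0.502 0.217 0.085] None
1.05 [0.498 0.216 0.081] None
-1 [-0.524  0.471 -0.055  1.045  0.     0.555] [-0.524  0.596 -0.218  0.757  0.     0.555]
0 [0.547 0.226 0.101] [ 0.267  0.515 -0.256  0.799  0.    -1.501]
0.8 [0.507 0.218 0.091] [ 0.321  0.363 -1.214 -0.803 -0.089 -1.484]
0.95 [0.502 0.217 0.085] None
1.05 [0.498 0.216 0.081] None
1 [-0.524  0.47  -0.055  1.045  0.    -2.587] 4.4833
```

View pics/w1.png

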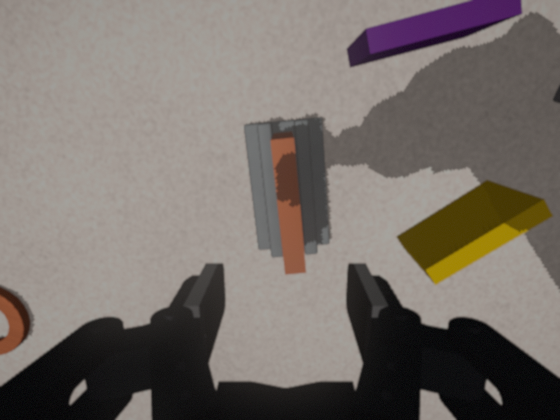

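The picture shows the copper frame's top edge as the quad (271,138), (294,138), (305,272), (285,273), standing in the grey holder between the open fingers; the yellow and purple ones are to the right.

Run:
```python
from h import *
np.set_printoptions(precision=4,suppress=True)
K=bot.calibration("wrist")["mtx"];T=np.load("T1.npy")
c=back(K,T,[(271,138),(294,138),(305,272),(285,273)],.092)
d=(c[2]+c[3]-c[0]-c[1])/2;L=np.linalg.norm(d);w=np.linalg.norm(c[1]-c[0])
m=c.mean(0);print(c[:,:2],L,w,m)
y=-d/L if d[0]<0 else d/L   # frame y ~ (.47,-.88)
yaw=np.arctan2(-y[0],y[1]);print("yaw",yaw)
assert abs(L-.1)<.01 and abs(yaw+2.65)<.25
Rt=toolR(frameR(yaw,0),1);q=quat(Rt)
bot.move_pose([m[0],m[1],.13],q)
bot.move_linear([m[0],m[1],.065],speed=.1,until_force=8)
print(bot.read_position(),bot.read_ft_force())
bot.set_gripper(0,60)
print(bot.read_gripper_width(),bot.read_finger_force())
bot.move_linear([m[0],m[1],.2],speed=.12)
print(bot.read_gripper_width(),bot.read_ft_force(),bot.read_clock())
np.save("T2.npy",T_wrist());cv2.imwrite("pics/w2.png",bot.camera("wrist")[:,:,::-1])
P=np.array([.503,.217,.048])
J=[]
for t in (.75,.8,.84,.88,.92):
    F=frameR(.197,t);tcp=P+.035*np.array([.98,.196,0])+F@[8e-3,0,.053];print(t,bot.solve_ik(tcp,quat(toolR(F,1))),bot.solve_ik(tcp+[0,0,.05],quat(toolR(F,1))))
for t in (.8,1,1.1):
    F=frameR(.197+np.pi,t);tcp=P-.035*np.array([.98,.196,0])+F@[8e-3,0,.053];print(t,bot.solve_ik(tcp,quat(toolR(F,1))),bot.solve_ik(tcp,quat(toolR(F,-1))))
```

```text
[[ 0.6012 -0.2838]
 [ 0.5876 -0.2911]
 [ 0.5332 -0.2087]
 [ 0.546  -0.2009]] 0.0991803071613034 0.01549606394997251 [ 0.567  -0.2461  0.092 ]
yaw -2.5565054515356587
[ 0.5676 -0.2465  0.0658] [ 0.8764 -0.1067 -0.1237]
0.17438977914506368 59.04165744781494
0.17398567789126318 [ 0.7815  0.6464 -1.8161] 7.4083
0.75 [ 0.3171  0.3163 -1.1661 -0.6579 -0.0817  1.6588] [ 0.3171  0.1563 -1.1139 -0.4458 -0.0817  1.6588]
0.8 [ 0.3217  0.3623 -1.219  -0.8066 -0.0894  1.6579] [ 0.3217  0.1829 -1.1698 -0.578  -0.0894  1.6579]
0.84 [ 0.3256  0.4107 -1.26   -0.9357 -0.0956  1.6569] [ 0.3256  0.2139 -1.2138 -0.6928 -0.0956  1.6569]
0.88 None [ 0.3295  0.255  -1.2571 -0.817  -0.102   1.6555]
0.92 None None
0.8 [ 0.251   1.1198  0.5861  1.8364  0.0388 -1.5331] [0.251  1.1198 0.5861 1.8364 0.0388 1.6085]
1 None None
1.1 None None
```

View pics/w2.png

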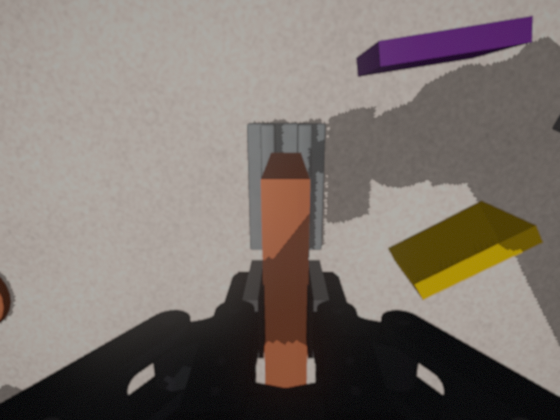

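The held frame shows centred at columns 262-309 between the pads, the empty holder behind it. Now a close look at the pocket.

Run:
```python
from h import *
np.set_printoptions(precision=4,suppress=True)
K=bot.calibration("wrist")["mtx"]
c=back(K,np.load("T2.npy"),[(261,180),(309,180),(264,386),(308,386)],.227);print("held",c[:,:2],c.mean(0)-[.567,-.2461,.227])
bot.move_pose([.523,.119,.26],quat(toolR(frameR(.197,0),1)))
np.save("T3.npy",T_wrist());im=bot.camera("wrist");cv2.imwrite("pics/w3.png",im[:,:,::-1]);print(bot.read_clock())
cv2.imwrite("pics/w3c.png",cv2.resize(im[0:260,160:560,::-1],None,fx=2,fy=2,interpolation=2))
```

```text
held [[ 0.6007 -0.2822]
 [ 0.5881 -0.2906]
 [ 0.5576 -0.2166]
 [ 0.5438 -0.2257]] [ 0.0055 -0.0077  0.    ]
10.9583
```

View pics/w3c.png

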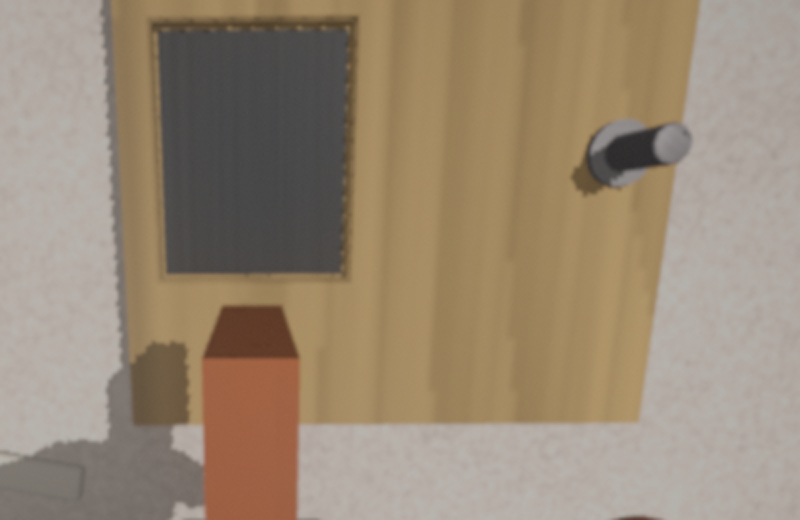

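The crop shows the pocket rim with corners (150,18), (356,16), (350,280), (160,280), and the post top at (673,143); the held frame is at the bottom.

Run:
```python
from h import *
np.set_printoptions(precision=4,suppress=True)
K=bot.calibration("wrist")["mtx"];T=np.load("T3.npy")
C=lambda p:np.array(p,float)/2+[160,0]
a=back(K,T,C([(150,18),(356,16),(350,280),(160,280)]),.056);b=back(K,T,C([(160,31),(347,31),(340,272),(167,272)]),.048);p=back(K,T,C([(673,143)]),.101)[0]
for c in(a,b): print(c[:,:2],c.mean(0),"sides",np.linalg.norm(c[1]-c[0]),np.linalg.norm(c[2]-c[1]),np.linalg.norm(c[3]-c[2]),np.linalg.norm(c[0]-c[3]))
for c in(a,b):
    m=c.mean(0);d=p-m;dx=(c[1]+c[2]-c[0]-c[3])/2;dy=(c[0]+c[1]-c[2]-c[3])/2;print(np.hypot(*d[:2]),np.arctan2(d[1],d[0]),np.arctan2(dx[1],dx[0]),np.arctan2(dy[1],dy[0])-np.pi/2)
print(p)
# far end of held frame, lower (z .147+..) and upper edges
F=back(K,T,C([(204,357),(299,357)]),.287);G=back(K,T,C([(222,306),(282,306)]),.207);print(F,G)
```

```text
[[0.452  0.261 ]
 [0.5378 0.2789]
 [0.5609 0.171 ]
 [0.474  0.1537]] [0.5062 0.2161 0.056 ] sides 0.08765305233364074 0.1102965222850251 0.08870565222755745 0.10952419777257826
[[0.4557 0.2585]
 [0.5359 0.2745]
 [0.5566 0.1734]
 [0.4758 0.1572]] [0.506  0.2159 0.048 ] sides 0.0817936710949742 0.10322583176651079 0.08239443204906846 0.10322466166619361
0.1617266081595564 0.19976375508204336 0.20162140038065232 0.20686637405070973
0.16193164334650242 0.20094728999403103 0.1973023261756331 0.19842454327699866
[0.6647 0.2482 0.101 ]
[[0.5071 0.1655 0.287 ]
 [0.522  0.1685 0.287 ]] [[0.5071 0.1648 0.207 ]
 [0.5227 0.1679 0.207 ]]
```

Run:
```python
from h import *
np.set_printoptions(precision=4,suppress=True)
y=.2;d=np.array([np.cos(y),np.sin(y),0]);n=np.array([-d[1],d[0],0])
P=np.array([.505,.217,.048]);t=.84
F=frameR(y,t);q=quat(toolR(F,1));off=F@[.008,0,.0538]
tcp=P+.0345*d+off
for z in(.06,0): print(bot.solve_ik(tcp+[0,0,z],q))
print(bot.solve_ik(tcp+.045*F[:,2],q),bot.solve_ik(tcp+[-.05,-.01,.02],q))
bot.move_pose(tcp+[0,0,.06],q)
bot.move_linear(tcp+[0,0,.012],speed=.1)
print(bot.move_linear(tcp+[0,0,-.006],speed=.03,until_force=4))
print(np.array(bot.read_position())-tcp,bot.read_ft_force(),bot.read_clock())
for c in("side",):
    im=bot.camera(c);cv2.imwrite("pics/s4.png",cv2.resize(im[110:240,180:340,::-1],None,fx=4,fy=4,interpolation=2))
```

```text
[ 0.3219  0.1768 -1.2007 -0.643  -0.0907  1.6524]
[ 0.3219  0.4087 -1.2586 -0.9328 -0.0907  1.6524]
None None
True
[ 0.0007  0.0002 -0.0006] [-0.6781 -0.5973  3.2929] 13.6083
```

View pics/s4.png

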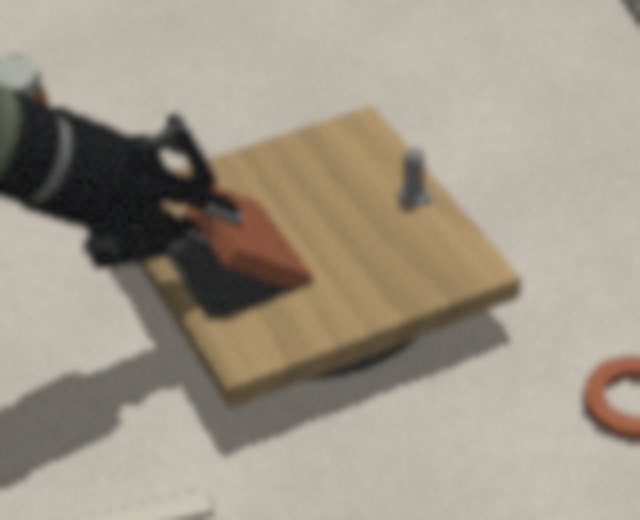

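Run:
```python
from h import *
np.set_printoptions(precision=3,suppress=True)
y=.2;tcp=np.array(bot.read_position())
for a in(.01,.02,.03,.04):
  for t in (.84,.8,.75,.7,.65,.6,.5,.4):
    ax=frameR(y,.84)[:,2]
    j=bot.solve_ik(tcp+a*ax,quat(toolR(frameR(y,t),1)))
    if j is not None: print(a,t,j);break
  for t in (.84,.8,.75,.7,.65,.6,.5,.4):
    j=bot.solve_ik(tcp-a*np.array([.98,.2,0]),quat(toolR(frameR(y,t),1)))
    if j is not None: print('h',a,t,j);break
```

```text
0.01 0.84 [ 0.325  0.381 -1.27  -0.916 -0.093  1.654]
h 0.01 0.84 [ 0.326  0.408 -1.281 -0.954 -0.094  1.655]
0.02 0.84 [ 0.328  0.349 -1.281 -0.895 -0.095  1.656]
h 0.02 0.8 [ 0.326  0.356 -1.267 -0.849 -0.091  1.659]
0.03 0.84 [ 0.331  0.316 -1.292 -0.872 -0.097  1.658]
h 0.03 0.8 [ 0.33   0.352 -1.29  -0.867 -0.093  1.662]
0.04 0.8 [ 0.331  0.238 -1.263 -0.726 -0.094  1.662]
h 0.04 0.75 [ 0.33   0.292 -1.264 -0.731 -0.089  1.666]
```

Run:
```python
from h import *
np.set_printoptions(precision=4,suppress=True)
y=.2;p=np.array(bot.read_position());ax=frameR(y,.84)[:,2]
bot.set_gripper(.45); print(bot.read_ft_force())
bot.move_linear(p+.03*ax,speed=.06)
bot.move_linear(p+.045*ax+[0,0,.005],speed=.08,rotation=quat(toolR(frameR(y,.78),1)))
bot.wait(.3);print(bot.read_ft_force())
bot.move_linear(p+[-.04,-.01,.13],speed=.2,rotation=quat(toolR(frameR(y,.6),1)))
bot.set_gripper(0)
bot.move_pose([.523,.119,.22],quat(toolR(frameR(y,0),1)))
np.save("T5.npy",T_wrist());im=bot.camera("wrist");cv2.imwrite("pics/w5.png",im[:,:,::-1]);print(bot.read_clock())
cv2.imwrite("pics/w5c.png",cv2.resize(im[0:260,160:560,::-1],None,fx=2,fy=2,interpolation=2))
```

```text
[-0.5416  0.0183 -0.6923]
[-0.1297  0.3791  0.6764]
17.5667
```

View pics/w5c.png

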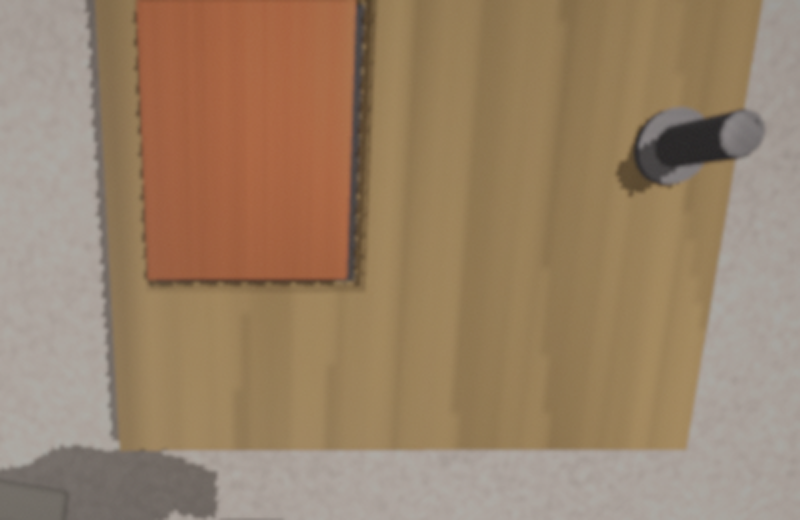

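The frame lies back-up with its edges at columns 137–357 of the crop and a gap on the right; whether its left edge is fully down gets checked by width and touch.

Run:
```python
from h import *
np.set_printoptions(precision=4,suppress=True)
K=bot.calibration("wrist")["mtx"];T=np.load("T5.npy")
C=lambda p:np.array(p,float)/2+[160,0]
P=np.array([.505,.217,.048]);d=np.array([np.cos(.2),np.sin(.2),0]);n=np.array([-d[1],d[0],0])
for z in(.064,.072):
    c=back(K,T,C([(137,2),(357,2),(348,281),(148,281)]),z);print(z,(c-P)@d,(c-P)@n)
q=quat(toolR(frameR(.2,0),1))
def probe(a,b=0,F=6):
    g=P+a*d+b*n
    bot.move_linear([g[0],g[1],.085],speed=.2,rotation=q)
    r=bot.move_linear([g[0],g[1],.055],speed=.04,until_force=F)
    print("probe",a,b,r,bot.read_position()[2],bot.read_ft_force())
    bot.move_linear([g[0],g[1],.085],speed=.15)
g=P-.028*d; bot.move_pose([g[0],g[1],.11],q)
probe(-.028); probe(.028)
print(bot.read_clock())
```

```text
0.064 [-0.0427  0.0373  0.0378 -0.0425] [ 0.0473  0.0474 -0.0524 -0.0524]
0.072 [-0.0416  0.0363  0.0367 -0.0414] [ 0.0452  0.0453 -0.0518 -0.0518]
probe -0.028 0 True 0.06403071832977497 [-1.4558 -0.4407  8.8744]
probe 0.028 0 True 0.06404229392769663 [-1.9121 -0.79    7.4345]
20.625
```

Run:
```python
from h import *
np.set_printoptions(precision=4,suppress=True)
d=np.array([np.cos(.2),np.sin(.2),0]);A=np.array([.505,.217,0])+.065*d
def pose(th,o,z=.075):
    r=np.array([np.cos(.2+th),np.sin(.2+th),0]);t=np.array([-r[1],r[0],0])
    return A+.098*r-o*t+[0,0,z], quat(toolR(frameR(.2+th,0),1))
for th in(0,.8,1.57): print(bot.solve_ik(*pose(th,.019)))
p,q=pose(0,.045,.15);bot.move_pose(p,q)
p,q=pose(0,.045);bot.move_linear(p,speed=.15)
p,q=pose(0,.0);hit=bot.move_linear(p,speed=.04,until_force=2)
x=np.array(bot.read_position());n=np.array([-d[1],d[0],0]);o=-(x-A)@n
print(hit,"offset",o,bot.read_ft_force())
assert hit and .012<o<.03
for th in np.r_[np.linspace(.13,1.43,11),1.5,1.56]:
    p,q=pose(th,o);bot.move_linear(p,speed=.07,rotation=q)
print(bot.read_ft_force(),bot.read_position(),bot.read_clock())
bot.wait(.2);print(bot.read_ft_force())
p,q=pose(1.56,o+.02);bot.move_linear(p,speed=.1)
p,q=pose(1.56,o+.02,.2);bot.move_linear(p,speed=.2)
np.save("T6.npy",T_wrist());im=bot.camera("scene");cv2.imwrite("pics/s6.png",cv2.resize(im[150:270,280:440,::-1],None,fx=4,fy=4,interpolation=2));print(bot.read_clock())
im=bot.camera("side");cv2.imwrite("pics/d6.png",cv2.resize(im[110:240,180:340,::-1],None,fx=4,fy=4,interpolation=2))
```

```text
[0.2281 0.7361 0.0813 0.916  0.     1.5989]
[0.338  0.7332 0.0756 0.9132 0.     0.9088]
[ 0.4137  0.6491 -0.0871  0.8345  0.      0.2145]
True offset 0.018749135621087668 [ 0.6087  0.6441 -0.0648]
[ 0.0061 -0.9585  0.7237] [0.5684 0.3296 0.0749] 26.8417
[-0.1819 -0.126   0.1875]
28.2167
```

View pics/d6.png

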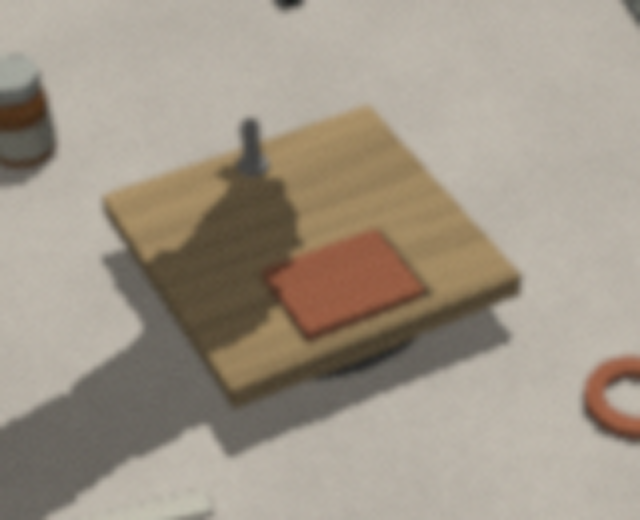

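The board's corners line up with where they were before the turn, the post is at crop pixel (249,122) and the frame is still in the pocket. I'll do a numeric check and touch it, then hand in.

Run:
```python
from h import *
np.set_printoptions(precision=4,suppress=True)
d=np.array([np.cos(.2),np.sin(.2),0]);n=np.array([-d[1],d[0],0]);A=np.array([.505,.217,0])+.065*d
v=fixed("side",[np.array([249,122])/4+[180,110]],.101)[0]-A;print("post r,angle",np.hypot(*v[:2]),np.arctan2(v[1],v[0])-.2)
q=bot.read_tool_rot();z=[]
for b,a in((.038,-.03),(.092,.03)):
    g=A-b*n+a*d
    bot.move_pose([g[0],g[1],.09],q) 
    r=bot.move_linear([g[0],g[1],.055],speed=.04,until_force=5);z.append(bot.read_position()[2]);print(r,z)
    bot.move_linear([g[0],g[1],.1],speed=.15)
bot.move_linear([g[0],g[1],.22],speed=.25);print(bot.read_clock())
if all(abs(k-.064)<.0015 for k in z): bot.close_job();print("closed")
```

```text
post r,angle 0.09736415206994546 1.5907649497910294
True [np.float64(0.06404156873999095)]
True [np.float64(0.06404156873999095), np.float64(0.06404858428731301)]
32.1833
the job is handed in; nothing more can be done
closed
```

The frame is seated flat in the pocket with its glass side down, the turntable rests at its next stop a quarter turn counter-clockwise, and the job was handed in at about 32 s of the 58 s allowed.

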